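# Fit the tall trimming chuck to the potter's wheel

### The job

Fit the tall, straight-sided trimming chuck to the potter's wheel: lift it out of the rack, lower its tapered shank into the wheel's spindle, feel with light pressure and a slow turn for where its slots drop over the two drive dogs, and then push it down until it snaps fully home with its flange flat on the spindle nose. Never force it or let it fall: the dogs bruise. Let go at the end, and leave the other chucks in the rack and the pots and tools on the bench undisturbed.

Things in the scene. Friction and masses are not known exactly. Their poses are not given: they have to be found in the camera images.
- chuck_grip (a point): Tall trimming chuck, plain aluminium, about 0.5 to 0.7 kg, upright in one of the rack's three holes. This point: centre of its straight round body, 52 mm in diameter, 62 mm tall (31 mm up and down from here); grip it here, from any side. z points up its axis. Under it is a round flange, 90 mm in diameter, 16 mm thick.
- chuck_seat (a point): Centre of the flat underside of the tall chuck's flange, 47 mm below chuck_grip, same axes. Two opposite drive slots, 14 mm wide, cut right through the flange at its own +x and -x, from 25 mm off the axis out to the rim. Half a turn makes no difference.
- chuck_tail (a point): Lower end of the tall chuck's steel shank, 63 mm below the seat. The shank tapers from 44 mm in diameter at the seat to 29 mm at 50 mm below it, and ends in a short 16 mm knob. It hangs hidden in the rack's hole.
- socket (a point): Centre of the flat spindle nose of the potter's wheel, 118 mm above the bench, z up, x and y of the fixed base. Nose diameter 92 mm, with a tapered bore for the shank: 44 mm wide here, 29 mm at 50 mm depth. Seated, chuck_seat is here and chuck_grip 47 mm above.
- dog_level (a point): On the spindle axis, level with the tops of two opposite drive dogs on the nose: blocks 10 mm high, 12 mm wide (10 mm at the bevelled top), 28 to 44 mm off the axis. They turn with the wheel; their angle is not reported: the line through both lies within 0.5 rad of this point's x (fixed base), either way. Wheel friction 0.4 N m: a chuck resting lightly on the dogs turns without it.
- catch (a point): On the spindle axis in the bore, 57 mm below the nose: spring balls that grip the shank's knob. Slots over the dogs (caught within 0.045 rad, 0.023 rad play once on), the chuck sinks from 10 to about 6 mm above its seat, where the knob meets the balls. A push of 10 to 20 N takes it past them; about 3 mm above its seat it snaps and is drawn home.
- wheel: The potter's wheel, bolted down; origin on the bench under socket, same axes. Wheelhead 260 mm in diameter, 102 mm above the bench; splash pan 350 mm in diameter, rim 92 mm up. Tool rest up to 181 mm above the bench, 220 to 245 mm to the -y side; switch box there too.
- rack: Fixed wooden rack, 370 mm long (its x), 130 mm wide, top 100 mm above the bench; origin on the bench under its middle. Three through holes of 52 mm, at x = -115, 0 and +115 mm of its own frame, each hold one chuck by its flange, which lies on the top.
- cup_chuck_grip (a point): Another chuck in the rack: the same flange and shank, with a wide cup on top (82 mm in diameter, to 58 mm above the rack's top). This point is the cup's centre, 37 mm above the flange's underside. Leave alone.
- stub_chuck_grip (a point): Another chuck in the rack: the same flange and shank, with a low stub on top (44 mm in diameter, to 46 mm above the rack's top). This point is 31 mm above the flange's underside. Leave alone.
- vase: Raw clay vase, a barrel shape, 90 mm in diameter and 155 mm tall, standing on the bench; origin at the centre of its foot. Leave alone.
- cup_pot: Small raw clay pot, 72 mm in diameter and 85 mm tall, standing on the bench; origin at the centre of its foot. Leave alone.
- white_bottle: White bottle with a narrow neck, 72 mm in diameter and 125 mm tall, standing on the bench; origin at the centre of its foot. Leave alone.
- tool_jar: Blue jar of trimming tools, 76 mm in diameter, tools up to 220 mm tall, standing on the bench; origin at the centre of its foot. Leave alone.
- bowl: Clay bowl, 132 mm in diameter and 60 mm tall, standing on the bench; origin at the centre of its foot. Leave alone.
- loop_tool: Loop trimming tool lying on the bench, 12 mm thick and 175 mm long along its x; origin under its middle. Leave alone.
- rib: Round wooden rib, a disc 70 mm in diameter and 7 mm thick lying on the bench; origin under its centre. Leave alone.
Not all that is in view belongs to the job. What is shaped like the part that bears chuck_grip but turquoise is not meant.

How it is judged:
By the outcome, as a careful person would: the job done as asked, in the order asked, and still so for the second after the job is handed in, with the robot touching nothing.
It also fails if it takes over 61 s, if anything falls off the work surface, if the arm or the gripper's body presses on something with over 40 N, if the wrist force passes 120 N, or if a joint passes its speed limit or range.

### The arm

A 6-joint arm with a two-finger parallel gripper is mounted at the origin on the work surface. World frame = base frame: x ahead of the robot, y to its left, z up, the work surface at z = 0. Lengths are in m, angles in rad, forces in N, time in s.
With the tool pointing down it reaches from about 0.15 to 0.775 m from the base axis. Payload 6.1 kg.
Tool frame: the origin (TCP) lies midway between the tips of the shut fingers; the grasp point (between the pads) lies 19 mm behind it; y points along the fingers, x is the direction in which the jaws open and shut, and the axes are right-handed (so a half turn about y gives the same grasp; the last joint's range is limited). The gripper opens to 85 mm and grips with 20 to 120 N. Pads are 22 mm wide; open, the fingers measure 114 mm over their backs; the gripper's body (76 mm by 85 mm) begins 54 mm behind the grasp point. The pads swing forward as they close: fully open they stand 13 mm farther back than shut.
Start: joints at [1.275, 0.126, -0.04, 1.405, 0, 1.571], TCP at [0.153, 0.502, 0.231] pointing down, gripper open.
Joint ranges: [-2.72, 2.72], [-0.95, 1.95], [-1.27, 1.35], [-1.78, 2.02], [-1.46, 1.47], [-3.14, 3.14]. Speed limits (rad/s): [2.39, 2.39, 3.01, 3.14, 3.14, 3.14].

### API

Orientations are given as a unit quaternion [w, x, y, z].
In Python, from cell import bot gives the robot as it stands.
- The arm moves only by the tool arm_command, never from a script. Its argument "moves" is a list of rows, each a list of 2 entries, a list of its own where there are three numbers: the shift along the tool's x, y, z in m, then the turn, a rotation vector about the tool's x, y, z in degrees. A call has exactly 5 rows; each row is the pose to reach, as a shift and turn from the pose measured when the call began, along the tool's axes at that moment; what a row does not reach only later rows make up. A row lasts 1/8 s, in which the tool goes at most 62.5 mm and 10.7 degrees, less where a joint would pass 70% of its speed; a pose out of reach is approached as far as the arm can. A call with a gripper value outside its range is refused whole. "claw" is the opening in per cent of the stroke, from 0 (shut) to 100 (fully open), set as the call begins (left out, the last holds). The fingers move at their own pace and stop on an object; "force" is the grip in N (left out, the last holds). Time passes only in rows, so rows that repeat a pose let the fingers close, or fill a call up. It gives the time, the measured TCP pose, the force and the opening at its end, in the units of the state.
- bot.get_state(): the state, without advancing time (a new reading comes with each control period).
- bot.capture(name): name is "scene" or "top" or "wrist"; returns a dict with "img" (480x640x3 uint8, red, green, blue), "vertical_fov" (degrees; the focal length in pixels is half the picture's height over the tangent of half this angle, whatever the lens; pixels are square), "cx", "cy" (the principal point, pixels), "rvec" (rotation vector, rad) and "tvec" (3), from world to camera coordinates, as OpenCV has them. Camera axes: x right, y down, z forward; pixel columns grow to the right and rows downward; lengths in m; the calibration is good to about 2 mm. A picture is of the moment at which its call begins. There is no depth.
- bot.finish_job(): hands the job in, once; it reports no verdict.
The state is a dict: "time_s": time; "joint_positions": joint angles; "joint_velocities": joint speeds; "joint_torque": joint torques, N m; "eef_pos": TCP position; "tool_rot": TCP orientation; "contact_force": force on the tool from outside, world axes, zero at the start; "torque": the same for the moment, N m; "width": finger opening in m.
Only numpy, scipy, OpenCV 4.12 (cv2) and the standard library are available. Lean on these libraries where they do the work, as an engineer would, in place of code of your own. Each camera call takes 0.05 s, during which the arm holds its last target. There are 200 camera calls.

## Working session

There is one attempt and no reset: what is moved stays moved. The work goes in short steps, Python scripts to look and compute and a tool call to move; the robot and the scene stay as the last step left them, time stands still between calls to the robot, and variables do not carry over. Pictures are saved under pics/ and viewed, about 8 in all and at most 12, crops included, and the job is handed in when it is done.

Besides the shell and the picture viewer there is one more tool, called after "Emit:" by a JSON object that holds its "api" and its "payload", one argument or row to a line. arm_command: Moves the arm, as the interface text tells. Its arguments: {"type":"object","properties":{"moves":{"type":"array","items":{"type":"array"}},"claw":{"type":"number"},"force":{"type":"number"}},"required":["moves"]}

```bash
ls; mkdir -p pics; cat > h.py <<'E'
import numpy as np, cv2
from cell import bot
def grab(n,f):
    c=bot.capture(n); cv2.imwrite('pics/'+f+'.png',c['img'][:,:,::-1])
    np.savez('pics/'+f,**{k:np.asarray(v) for k,v in c.items()}); return c
def load(f): return dict(np.load('pics/'+f+'.npz'))
def K(c):
    f=240/np.tan(np.radians(float(c['vertical_fov']))/2); return np.array([[f,0,float(c['cx'])],[0,f,float(c['cy'])],[0,0,1]])
def ray(c,u,v):
    R=cv2.Rodrigues(np.array(c['rvec'],float))[0]; t=np.array(c['tvec'],float).ravel()
    return -R.T@t, R.T@np.linalg.inv(K(c))@[u,v,1]
def onz(c,u,v,z):
    o,d=ray(c,u,v); return o+d*(z-o[2])/d[2]
def proj(c,p):
    return cv2.projectPoints(np.array(p,float).reshape(-1,1,3),np.array(c['rvec'],float),np.array(c['tvec'],float),K(c),None)[0].reshape(-1,2)
E
python3 - <<'E'
from h import *
ims=[grab(n,n+'0') for n in('scene','top','wrist')]
for c in ims: print(c.keys() ,c['vertical_fov'],ray(c,320,240))
s=bot.get_state();print(s)
E
```

```text
pics
dict_keys(['img', 'vertical_fov', 'cx', 'cy', 'rvec', 'tvec']) 52.78642904311934 (array([0.88988955, 0.61880672, 0.97863417]), array([-0.34287763, -0.54618631, -0.76431057]))
dict_keys(['img', 'vertical_fov', 'cx', 'cy', 'rvec', 'tvec']) 42.052646390328995 (array([2.67743597e-01, 1.50102195e-03, 1.72838502e+00]), array([ 0.16512474, -0.00717648, -0.98626741]))
dict_keys(['img', 'vertical_fov', 'cx', 'cy', 'rvec', 'tvec']) 60.37267801119697 (array([0.08121865, 0.52410811, 0.37308959]), array([ 0.27841827, -0.09649345, -0.95564197]))
{'time_s': 0.15, 'joint_positions': array([ 1.27504350e+00,  1.26239223e-01, -4.03750576e-02,  1.40539670e+00,
        8.68846264e-06,  1.57080596e+00]), 'joint_velocities': array([-0.00032928, -0.00227621,  0.00248302,  0.00037438,  0.00012667,
       -0.00073664]), 'joint_torque': array([-1.88416954e-03, -4.36280429e+01,  3.53146541e+01,  1.37199156e-02,
        2.71169847e-05,  6.69524425e-06]), 'eef_pos': array([0.15292182, 0.50190401, 0.23070896]), 'tool_rot': array([-0.56796091,  0.56846719,  0.42052433, -0.42121817]), 'contact_force': array([-0.34875754,  0.45625889, -0.1165825 ]), 'torque': array([ 0.03243984, -0.00101531, -0.04238697]), 'width': 0.08499705047354648}
```

View pics/top0.png

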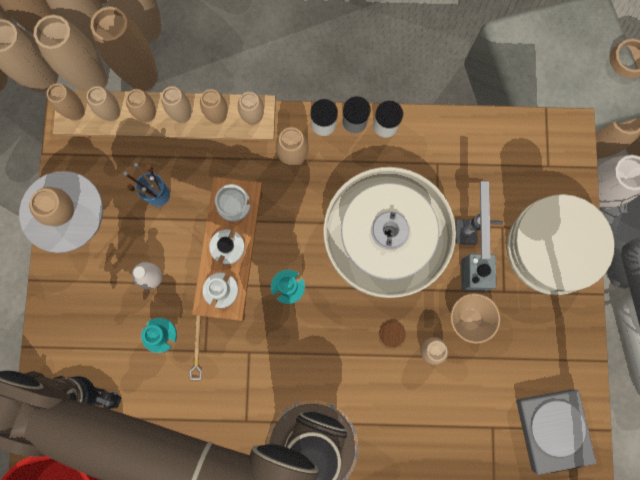

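View pics/scene0.png

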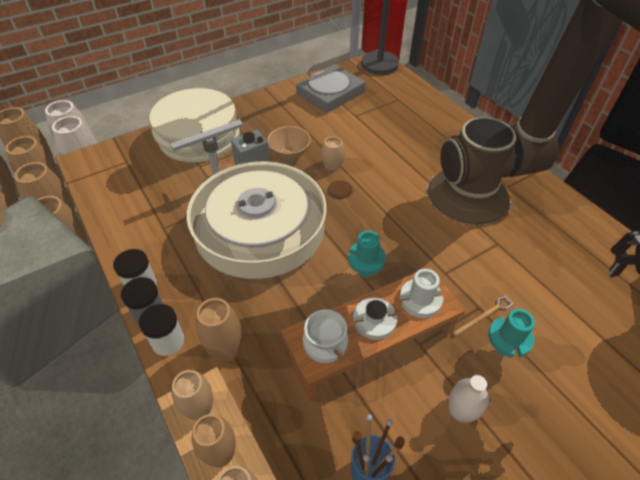

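The top view has x up and y left. Candidates for the tall chuck:
- Plain tall chuck in the rack: top (220,290), scene (424,290).
- Turquoise decoys: top (288,286) and (158,335).
- Cup chuck: top (232,203).
- Stub chuck with dark top: top (227,246).

I choose (220,290). The wheel nose is at top (391,230). Next is a close crop to check.

```bash
python3 - <<'E'
from h import *
t=load('top0')['img'][:,:,::-1]; s=load('scene0')['img'][:,:,::-1]
r=lambda i,x,y,w,h:cv2.resize(i[y:y+h,x:x+w],(400,300),interpolation=cv2.INTER_CUBIC)
a=np.vstack([np.hstack([r(t,180,255,80,60),r(t,351,200,80,60)]),np.hstack([r(s,374,250,100,75),r(s,207,165,100,75)])])
cv2.imwrite('pics/crop0.png',a)
E
```

```text
(no output)
```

View pics/crop0.png

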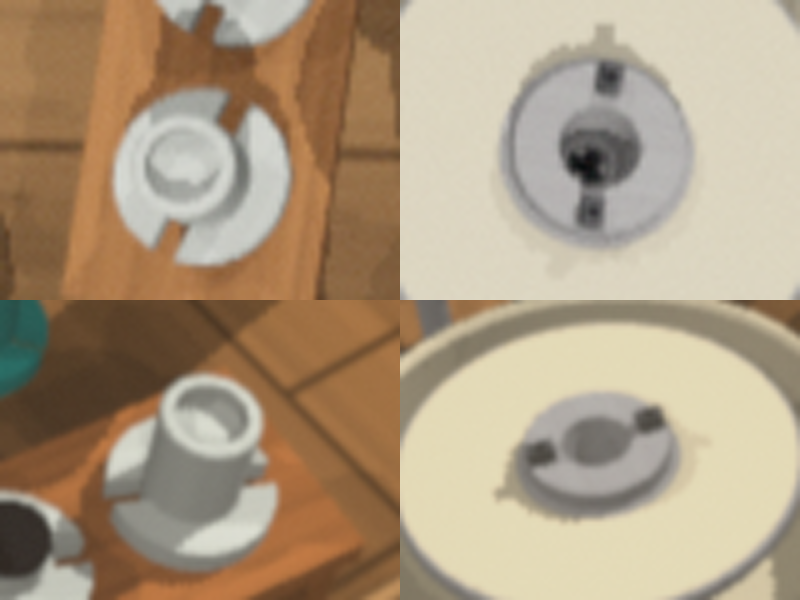

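Crop: tall aluminium chuck with slots at top px about (227,277) and (214,302). Wheel nose dogs at top px about (392.8,215.4) and (389,242.2). Turning these into positions.

```bash
python3 - <<'E'
from h import *
t=load('top0');s=load('scene0')
P=lambda n,c,u,v,z:print(n,onz(c,u,v,z).round(4))
a=onz(t,227.2,277,.112);b=onz(t,214.4,302.4,.112);print('slots',a,b,(a+b)/2,np.arctan2(*(a-b)[[1,0]]))
a=onz(t,392.8,215.4,.128);b=onz(t,389,242.2,.128);print('dogs',a,b,(a+b)/2,np.arctan2(*(a-b)[[1,0]]))
P('flange top',t,180+202/5,255+176/5,.116);P('body top',t,180+183/5,255+166/5,.178)
P('nose top',t,351+199/5,200+148/5,.118)
P('sc body',s,374+212/4,250+115/4,.178); P('sc nose',s,207+198/4,165+140/4,.118)
a=onz(s,207+142/4,165+154/4,.128);b=onz(s,207+250/4,165+119/4,.128);print('sc dogs',a,b,(a+b)/2,np.arctan2(*(b-a)[[1,0]]))
# auto: nose / flange edge ellipses
for n,c,(x,y),z in(('flange',t,(220,290),.116),('nose',t,(391,230),.118)):
    g=cv2.cvtColor(c['img'],cv2.COLOR_RGB2HSV); print(n,g[y-12:y+13:6,x-20:x+21:4].tolist()[0])
# others in rack and near: 
P('cup',t,232,203,.158);P('stub',t,227,246,.146);P('jar',t,152,190,.1);P('bottle',t,148,276,.1);P('loop',t,198,345,.01)
P('turq1',t,288,286,.1);P('turq2',t,158,335,.1);P('vase',t,291,146,.15);P('restend',t,485,182,.18);P('restend2',t,487,260,.18)
from scipy.spatial.transform import Rotation as R
q=bot.get_state()['tool_rot'];print(R.from_quat(np.roll(q,-1)).as_matrix().round(3))
E
```

```text
slots [0.43481774 0.2283212  0.112     ] [0.36830202 0.25809453 0.112     ] [0.40155988 0.24320786 0.112     ] -0.4208673803284698
dogs [ 0.60584987 -0.19914725  0.128     ] [ 0.5344827  -0.18956169  0.128     ] [ 0.57016628 -0.19435447  0.128     ] -0.13351424848487983
flange top [0.3998 0.2436 0.116 ]
body top [0.3994 0.244  0.178 ]
nose top [ 0.5698 -0.1953  0.118 ]
sc body [0.4007 0.2489 0.178 ]
sc nose [ 0.5693 -0.191   0.118 ]
sc dogs [ 0.60768456 -0.18894702  0.128     ] [ 0.53701837 -0.18093387  0.128     ] [ 0.57235146 -0.18494044  0.128     ] 3.0286805340307943
flange [[14, 144, 190], [15, 140, 184], [18, 16, 196], [40, 9, 177], [40, 8, 196], [45, 11, 180], [13, 118, 121], [13, 88, 131], [34, 10, 203], [13, 144, 147], [14, 144, 151]]
nose [[22, 31, 220], [20, 20, 152], [10, 4, 182], [15, 6, 183], [20, 4, 182], [10, 7, 107], [10, 5, 158], [8, 6, 181], [10, 5, 168], [21, 33, 219], [23, 32, 220]]
cup [0.6214 0.2188 0.158 ]
stub [0.511  0.2279 0.146 ]
jar [0.6645 0.4424 0.1   ]
bottle [0.4335 0.437  0.1   ]
loop [0.2586 0.3127 0.01  ]
turq1 [0.4165 0.0703 0.1   ]
turq2 [0.2818 0.4006 0.1   ]
vase [0.7806 0.0722 0.15  ]
restend [ 0.6882 -0.4283  0.18  ]
restend2 [ 0.4869 -0.4291  0.18  ]
[[ 0.291 -0.    -0.957]
 [ 0.957 -0.001  0.291]
 [-0.001 -1.     0.   ]]
```

Poses agree: chuck at about (0.400,0.245), slot line at -0.42 rad. Spindle at about (0.570,-0.194), dogs at about -0.13 rad. I'll move over the chuck with tool x turned toward world x.

Emit:
{"api": "arm_command", "payload": {
  "moves": [
    [[-0.025,0,-0.044],[0,10,0]],
    [[-0.05,0,-0.088],[0,20,0]],
    [[-0.075,0,-0.132],[0,30,0]],
    [[-0.1,0,-0.176],[0,40,0]],
    [[-0.125,0,-0.22],[0,50,0]]
  ],
  "claw": 100,
  "force": 60
}}

```text
time_s: 0.78
eef_pos: [0.3278, 0.3168, 0.2307]
tool_rot: [-0.693, 0.694, 0.139, -0.14]
contact_force: [-0.3, -0.5, -0.1]
width: 0.0853
```

```bash
cat >> h.py <<'E'
from scipy.spatial.transform import Rotation as R
def to(p,yaw=None):
    """shift & turn in tool axes for TCP to p, tool down with x at yaw"""
    s=bot.get_state(); M=R.from_quat(np.roll(s['tool_rot'],-1)); e=s['eef_pos']
    x=M.as_matrix()[:,0]; y0=np.arctan2(x[1],x[0]); yaw=y0 if yaw is None else yaw
    c,n=np.cos(yaw),np.sin(yaw); T=R.from_matrix(np.array([[c,0,-n],[n,0,c],[0,-1,0]]))
    print('t',s['time_s'],'eef',e.round(4),'yaw',y0.round(4),'F',s['contact_force'].round(1),'T',s['torque'].round(2),'w',round(s['width'],4),'j',s['joint_positions'].round(2))
    print('shift',M.inv().apply(np.array(p)-e).round(4),'turn',(M.inv()*T).as_rotvec(degrees=True).round(2))
E
python3 -c "
from h import *
to([.4,.245,.231],0)"
```

```text
t 0.775 eef [0.3278 0.3168 0.2307] yaw 0.3968 F [-0.3 -0.5 -0.1] T [0.09 0.01 0.03] w 0.0853 j [ 0.77 -0.   -0.18  1.4  -0.    1.94]
shift [ 0.0389 -0.0002 -0.0942] turn [ 0.07 22.74 -0.03]
```

Emit:
{"api": "arm_command", "payload": {
  "moves": [
    [[0.013,0,-0.031],[0,8,0]],
    [[0.026,0,-0.063],[0,15,0]],
    [[0.039,0,-0.094],[0,22.7,0]],
    [[0.039,0,-0.094],[0,22.7,0]],
    [[0.039,0,-0.094],[0,22.7,0]]
  ]
}}

```text
time_s: 1.4
eef_pos: [0.3997, 0.2453, 0.2306]
tool_rot: [-0.707, 0.708, 0.0, -0.001]
contact_force: [0.6, 0.2, 0.2]
width: 0.0854
```

```bash
python3 -c "
from h import *
grab('wrist','w1'); to([.4,.245,.128],0)
c=load('w1'); print(proj(c,[[.4,.245,.178],[.4,.245,.116],[.4,.245,.16]]))"
```

```text
t 1.45 eef [0.3995 0.2456 0.2306] yaw 0.0023 F [-0.5  0.3 -0.5] T [ 0.01  0.03 -0.03] w 0.0854 j [ 0.55  0.02 -0.15  1.4  -0.    2.12]
shift [ 0.0006  0.1026 -0.0005] turn [ 0.07  0.13 -0.05]
[[324.04862384 269.0401842 ]
 [324.09141697 234.31932241]
 [324.06335856 257.08494393]]
```

View pics/w1.png

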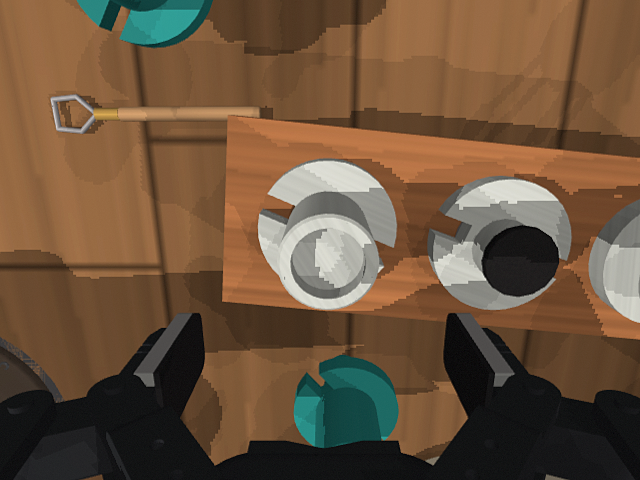

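Wrist view: tall chuck's rim centre at about (329,261), flange centre at about (328,232). Slots at left (272,214) and right (388,258).

```bash
python3 -c "
from h import *
c=load('w1')
for n,u,v,z in(('rim',329,261,.178),('fl',328,232,.116)): print(n,onz(c,u,v,z))
a=onz(c,388,256,.116);b=onz(c,270,213,.116);print(a,b,np.arctan2(*(a-b)[[1,0]]),(a+b)/2)
print(onz(c,277,261,.178),onz(c,381,261,.178),onz(c,258,232,.116),onz(c,398,232,.116))"
```

```text
rim [0.40248127 0.2493318  0.178     ]
fl [0.40253061 0.24657226 0.116     ]
[0.44220157 0.23016432 0.116     ] [0.36539785 0.25914159 0.116     ] -0.3607768570157281 [0.40379971 0.24465296 0.116     ]
[0.37633642 0.24927901 0.178     ] [0.42861682 0.24938456 0.178     ] [0.35714753 0.24648533 0.116     ] [0.44789243 0.24665916 0.116     ]
```

Emit:
{"api": "arm_command", "payload": {
  "moves": [
    [[0.003,0.02,0.0015],[0,0,0]],
    [[0.003,0.05,0.0015],[0,0,0]],
    [[0.003,0.075,0.0015],[0,0,0]],
    [[0.003,0.095,0.0015],[0,0,0]],
    [[0.003,0.102,0.0015],[0,0,0]]
  ]
}}

```text
time_s: 2.08
eef_pos: [0.4011, 0.2473, 0.1276]
tool_rot: [-0.706, 0.708, 0.001, -0.003]
contact_force: [-0.4, 0.9, 0.6]
width: 0.0856
```

Emit:
{"api": "arm_command", "payload": {
  "moves": [
    [[0,0,0],[0,0,0]],
    [[0,0,0],[0,0,0]],
    [[0,0,0],[0,0,0]],
    [[0,0,0],[0,0,0]],
    [[0,0,0],[0,0,0]]
  ],
  "claw": 0,
  "force": 70
}}

```text
time_s: 2.7
eef_pos: [0.4017, 0.2479, 0.1287]
tool_rot: [-0.707, 0.707, 0.001, -0.002]
contact_force: [-0.9, 0.7, 6.2]
width: 0.0506
```

```bash
python3 -c "
from h import *
to([.403,.247,.128],0)"
```

```text
t 2.7 eef [0.4017 0.2479 0.1287] yaw 0.0047 F [-0.9  0.7  6.2] T [0.09 0.09 0.15] w 0.0506 j [ 0.55  0.05 -0.35  1.17  0.    2.12]
shift [ 0.0013  0.0007 -0.0009] turn [ 0.03  0.27 -0.06]
```

Emit:
{"api": "arm_command", "payload": {
  "moves": [
    [[0,-0.01,0],[0,0,0]],
    [[0,-0.03,0],[0,0,0]],
    [[0,-0.06,0],[0,0,0]],
    [[0,-0.095,0],[0,0,0]],
    [[0,-0.13,0],[0,0,0]]
  ]
}}

```text
time_s: 3.32
eef_pos: [0.4012, 0.2475, 0.2592]
tool_rot: [-0.706, 0.708, 0.001, -0.003]
contact_force: [-0.4, 0.3, -5.2]
width: 0.0508
```

```bash
python3 -c "
from h import *
to([.57,-.194,.27],.28)"
```

```text
t 3.325 eef [0.4012 0.2475 0.2592] yaw 0.0045 F [-0.4  0.3 -5.2] T [ 0.04 -0.03 -0.  ] w 0.0508 j [ 0.55  0.03 -0.08  1.46 -0.    2.12]
shift [ 0.1668 -0.0105 -0.4422] turn [  0.08 -15.78  -0.18]
```

Emit:
{"api": "arm_command", "payload": {
  "moves": [
    [[0.01,-0.002,-0.025],[0,0,0]],
    [[0.028,-0.006,-0.07],[0,0,0]],
    [[0.047,-0.01,-0.12],[0,-3,0]],
    [[0.066,-0.012,-0.17],[0,-6,0]],
    [[0.085,-0.012,-0.22],[0,-9,0]]
  ]
}}

```text
time_s: 3.95
eef_pos: [0.4872, 0.0261, 0.2711]
tool_rot: [-0.704, 0.705, 0.056, -0.059]
contact_force: [0.8, -0.4, -5.6]
width: 0.0506
```

```bash
python3 -c "
from h import *
to([.565,-.07,.27],.28)"
```

```text
t 3.95 eef [0.4872 0.0261 0.2711] yaw 0.1632 F [ 0.8 -0.4 -5.6] T [ 0.11 -0.14 -0.01] w 0.0506 j [ 0.05  0.06 -0.02  1.49 -0.    1.46]
shift [ 0.0612  0.0009 -0.1075] turn [ 0.05 -6.69 -0.26]
```

Emit:
{"api": "arm_command", "payload": {
  "moves": [
    [[0.02,0,-0.036],[0,-2,0]],
    [[0.04,0,-0.07],[0,-4,0]],
    [[0.061,0,-0.107],[0,-6.7,0]],
    [[0.061,0,-0.107],[0,-6.7,0]],
    [[0.061,0,-0.107],[0,-6.7,0]]
  ]
}}

```text
time_s: 4.58
eef_pos: [0.5641, -0.0696, 0.27]
tool_rot: [-0.7, 0.7, 0.096, -0.101]
contact_force: [0.1, -1.5, -5.0]
width: 0.0508
```

```bash
python3 -c "
from h import *
for n in('wrist','top','scene'): grab(n,n+'2')
to([.57,-.194,.27],.28)
c=load('wrist2')
print(proj(c,[[.57,-.194,.118],[.615,-.2,.128],[.535,-.189,.128]]))"
```

```text
t 4.725 eef [ 0.5642 -0.0689  0.271 ] yaw 0.2809 F [ 0.9 -0.5 -6.6] T [-0.02 -0.01  0.06] w 0.0505 j [-0.12  0.22  0.16  1.52 -0.    1.17]
shift [-0.0291  0.0012 -0.1218] turn [ 0.02  0.05 -0.29]
[[290.01270097 362.59819926]
 [340.69210036 389.35394439]
 [247.68221269 353.86853016]]
```

View pics/wrist2.png

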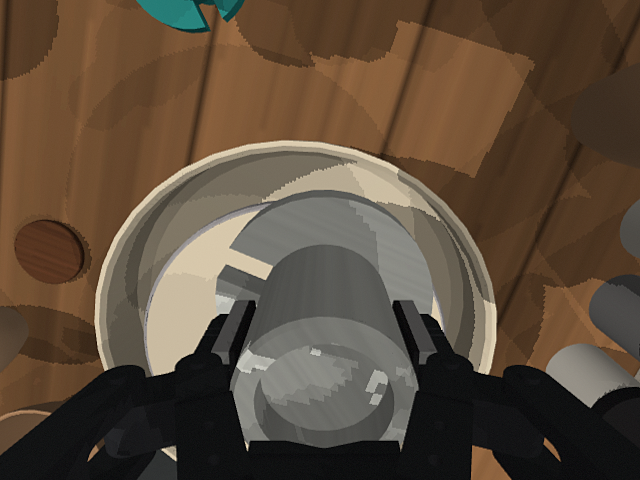

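In-hand chuck is upright and its left slot is at about (245,273), but the flange hides the nose. The camera is on the +y side, so I'll pass over to the -y side to see the nose clearly.

```bash
python3 -c "
from h import *
to([.575,-.31,.275],.28)"
```

```text
t 4.725 eef [ 0.5642 -0.0689  0.271 ] yaw 0.2809 F [ 0.9 -0.5 -6.6] T [-0.02 -0.01  0.06] w 0.0505 j [-0.12  0.22  0.16  1.52 -0.    1.17]
shift [-0.0564 -0.0037 -0.2347] turn [ 0.02  0.05 -0.29]
```

Emit:
{"api": "arm_command", "payload": {
  "moves": [
    [[-0.006,-0.004,-0.025],[0,0,0]],
    [[-0.018,-0.004,-0.075],[0,0,0]],
    [[-0.031,-0.004,-0.13],[0,0,0]],
    [[-0.044,-0.004,-0.185],[0,0,0]],
    [[-0.056,-0.004,-0.233],[0,0,0]]
  ]
}}

```text
time_s: 5.35
eef_pos: [0.5748, -0.3092, 0.2758]
tool_rot: [-0.7, 0.701, 0.098, -0.101]
contact_force: [1.0, -0.2, -5.9]
width: 0.0511
```

Emit:
{"api": "arm_command", "payload": {
  "moves": [
    [[0,0,0],[0,0,0]],
    [[0,0,0],[0,0,0]],
    [[0,0,0],[0,0,0]],
    [[0,0,0],[0,0,0]],
    [[0,0,0],[0,0,0]]
  ]
}}

```text
time_s: 5.98
eef_pos: [0.575, -0.3084, 0.2761]
tool_rot: [-0.7, 0.701, 0.098, -0.101]
contact_force: [-0.2, -0.3, -5.2]
width: 0.0505
```

```bash
python3 -c "
from h import *
for n in('wrist','top','scene'): grab(n,n+'3')
to([.57,-.191,.275],.28)
c=load('wrist3')
print(proj(c,[[.57,-.191,.118],[.61,-.197,.128],[.53,-.185,.128]]))"
```

```text
t 6.125 eef [ 0.5749 -0.3089  0.2759] yaw 0.282 F [ 0.2 -0.1 -6. ] T [-0.01  0.02  0.03] w 0.0507 j [-0.49  0.39  0.41  1.59 -0.    0.8 ]
shift [0.0281 0.0007 0.1146] turn [ 0.04  0.12 -0.26]
[[366.43692655  51.48365605]
 [423.09766174  77.42753456]
 [310.65092165  20.13774514]]
```

View pics/wrist3.png

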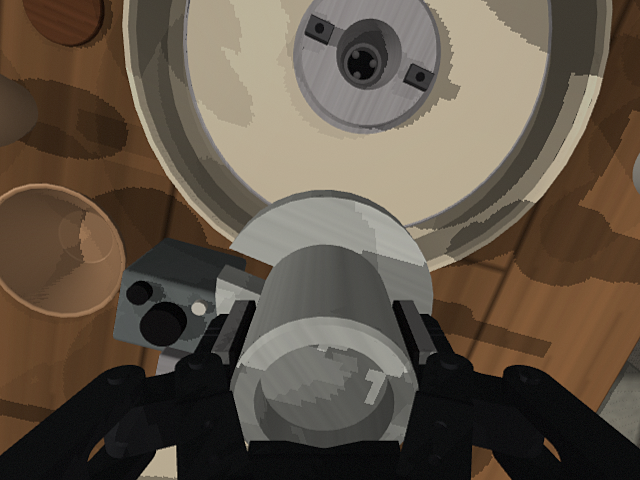

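```bash
python3 - <<'E'
from h import *
s=load('wrist3')['img'][:,:,::-1]
r=lambda i,x,y,w,h:cv2.resize(i[y:y+h,x:x+w],(800,300),interpolation=cv2.INTER_CUBIC)
a=np.vstack([cv2.resize(s[0:136,280:460],(397,300),interpolation=cv2.INTER_CUBIC)])
b=cv2.resize(s[185:325,205:445],(514,300),interpolation=cv2.INTER_CUBIC)
a=cv2.copyMakeBorder(a,0,0,0,117,cv2.BORDER_CONSTANT)
cv2.imwrite('pics/crop3.png',np.vstack([a,b]))
E
```

```text
(no output)
```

View pics/crop3.png

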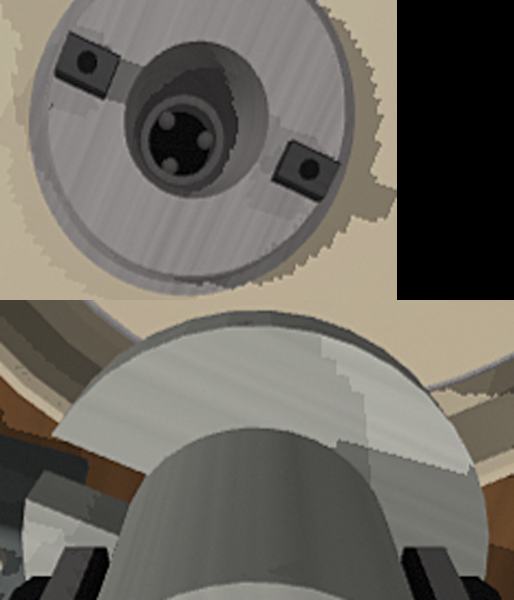

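```bash
python3 - <<'E'
from h import *
from scipy.optimize import least_squares
c=load('wrist3'); e=bot.get_state()['eef_pos']; zt=e[2]-.0127
a=onz(c,420.1,77.1,.128);b=onz(c,319.9,28.1,.128);print('dogs',a,b,(a+b)/2,np.linalg.norm(a-b),'ang',np.arctan2(*(a-b)[[1,0]]))
print('bore',onz(c,369.1,53.9,.118))
q=lambda x,y:onz(c,205+x/2.143,185+(y-300)/2.143,zt)
A=[q(52,437),q(143,472)];B=[q(25,502),q(118,537)]
for L in(A,B): d=L[1]-L[0];print('edge',L[0],L[1],np.arctan2(d[1],d[0]))
d=A[1]-A[0];d/=np.linalg.norm(d);n=np.array([-d[1],d[0],0]);print('slot w',(A[0]-B[0])@n)
pts=np.array([q(*p) for p in[(52,437),(270,324),(340,337),(470,470),(488,540),(25,502)]])[:,:2]
r=least_squares(lambda x:np.hypot(*(pts-x[:2]).T)-x[2],[*e[:2],.045]);print('flange c,r',r.x,r.fun.round(4),'eef',e)
C=np.array([*r.x[:2],zt]);m=(A[0]+A[1]+B[0]+B[1])/4
print('slot centre offset from flange centre perp',(m-C)@n,'dir',np.arctan2(*(C-m)[[1,0]]))
# rim of body at z=TCP+.0493
print('body rim sides',onz(c,231,375,e[2]+.0493),onz(c,419,375,e[2]+.0493))
E
```

```text
dogs [ 0.6080436  -0.19735875  0.128     ] [ 0.5368778  -0.18774415  0.128     ] [ 0.5724607  -0.19255145  0.128     ] 0.07181233548216699 ang -0.1342883767841681
bore [ 0.57216629 -0.19191452  0.118     ]
edge [ 0.53248586 -0.29621269  0.26317575] [ 0.55037272 -0.29819767  0.26317575] -0.11052195557523192
edge [ 0.53034046 -0.31038532  0.26317575] [ 0.54899906 -0.31248414  0.26317575] -0.11201475053225772
slot w 0.01432278334977641
flange c,r [ 0.57496553 -0.30801292  0.04446175] [-0.0004  0.0001  0.0003 -0.0007  0.0005  0.0002] eef [ 0.57487631 -0.30891834  0.27587575]
slot centre offset from flange centre perp -0.00012555244210880542 dir -0.10689468757499895
body rim sides [ 0.54930187 -0.30628342  0.32517575] [ 0.59685075 -0.29230018  0.32517575]
```

Wrist measurements:
- **Dogs:** -0.134 rad, centre (0.5723,-0.192).
- **Slots:** -0.108 rad at yaw 0.282.
- **Flange centre:** matches the TCP within 1 mm.

The target is TCP (0.5722,-0.193), yaw 0.256.

```bash
python3 -c "
from h import *
to([.5722,-.193,.275],.256)"
```

```text
t 6.125 eef [ 0.5749 -0.3089  0.2759] yaw 0.282 F [ 0.2 -0.1 -6. ] T [-0.01  0.02  0.03] w 0.0507 j [-0.49  0.39  0.41  1.59 -0.    0.8 ]
shift [0.0297 0.0007 0.1121] turn [ 0.05  1.49 -0.26]
```

Emit:
{"api": "arm_command", "payload": {
  "moves": [
    [[0.01,0,0.037],[0,0.5,-0.1]],
    [[0.02,0,0.075],[0,1,-0.2]],
    [[0.0297,0,0.112],[0,1.5,-0.25]],
    [[0.0297,0,0.112],[0,1.5,-0.25]],
    [[0.0297,0,0.112],[0,1.5,-0.25]]
  ]
}}

```text
time_s: 6.75
eef_pos: [0.5723, -0.1932, 0.2758]
tool_rot: [-0.701, 0.702, 0.09, -0.09]
contact_force: [-0.0, -0.9, -6.3]
width: 0.0509
```

```bash
python3 -c "
from h import *
to([.5722,-.193,.275],.256)"
```

```text
t 6.75 eef [ 0.5723 -0.1932  0.2758] yaw 0.2563 F [-0.  -0.9 -6.3] T [-0.04 -0.06 -0.03] w 0.0509 j [-0.32  0.29  0.26  1.54 -0.    0.99]
shift [-0.      0.0008  0.0002] turn [0.08 0.02 0.  ]
```

Emit:
{"api": "arm_command", "payload": {
  "moves": [
    [[0,0.015,0],[0,0,0]],
    [[0,0.03,0],[0,0,0]],
    [[0,0.045,0],[0,0,0]],
    [[0,0.058,0],[0,0,0]],
    [[0,0.066,0],[0,0,0]]
  ]
}}

```text
time_s: 7.38
eef_pos: [0.572, -0.1933, 0.2086]
tool_rot: [-0.701, 0.702, 0.09, -0.091]
contact_force: [-0.1, 0.5, -5.9]
width: 0.0508
```

Emit:
{"api": "arm_command", "payload": {
  "moves": [
    [[0,0.01,0],[0,0,0]],
    [[0,0.02,0],[0,0,0]],
    [[0,0.03,0],[0,0,0]],
    [[0,0.036,0],[0,0,0]],
    [[0,0.04,0],[0,0,0]]
  ]
}}

```text
time_s: 8.0
eef_pos: [0.5719, -0.1933, 0.1683]
tool_rot: [-0.701, 0.702, 0.09, -0.091]
contact_force: [0.1, 0.5, -6.5]
width: 0.0506
```

```bash
python3 -c "
from h import *
to([.5722,-.193,.1567],.256)"
```

```text
t 8.0 eef [ 0.5719 -0.1933  0.1683] yaw 0.2562 F [ 0.1  0.5 -6.5] T [-0.02 -0.01 -0.02] w 0.0506 j [-0.33  0.28  0.01  1.3  -0.    0.99]
shift [0.0004 0.0116 0.0003] turn [ 0.04  0.01 -0.07]
```

Emit:
{"api": "arm_command", "payload": {
  "moves": [
    [[0,0.003,0],[0,0,0]],
    [[0,0.005,0],[0,0,0]],
    [[0,0.007,0],[0,0,0]],
    [[0,0.008,0],[0,0,0]],
    [[0,0.009,0],[0,0,0]]
  ]
}}

```text
time_s: 8.62
eef_pos: [0.572, -0.1934, 0.1593]
tool_rot: [-0.701, 0.702, 0.09, -0.091]
contact_force: [-0.3, -0.2, -5.7]
width: 0.0508
```

Emit:
{"api": "arm_command", "payload": {
  "moves": [
    [[0,0.0005,0],[0,0,0]],
    [[0,0.001,0],[0,0,0]],
    [[0,0.0015,0],[0,0,0]],
    [[0,0.002,0],[0,0,0]],
    [[0,0.0025,0],[0,0,0]]
  ]
}}

```text
time_s: 9.25
eef_pos: [0.572, -0.1934, 0.1568]
tool_rot: [-0.701, 0.702, 0.09, -0.091]
contact_force: [-0.0, -0.6, -5.7]
width: 0.0505
```

Seat is at about dog-top height with no contact yet. Creeping on.

Emit:
{"api": "arm_command", "payload": {
  "moves": [
    [[0,0.0004,0],[0,0,0]],
    [[0,0.0008,0],[0,0,0]],
    [[0,0.0012,0],[0,0,0]],
    [[0,0.0016,0],[0,0,0]],
    [[0,0.002,0],[0,0,0]]
  ]
}}

```text
time_s: 9.88
eef_pos: [0.5722, -0.1935, 0.1559]
tool_rot: [-0.701, 0.702, 0.09, -0.09]
contact_force: [-4.3, 1.0, 6.5]
width: 0.0509
```

```bash
python3 -c "
from h import *
to([.5722,-.193,.1527],.256)"
```

```text
t 9.875 eef [ 0.5722 -0.1935  0.1559] yaw 0.2561 F [-4.3  1.   6.5] T [0.29 0.53 0.07] w 0.0509 j [-0.33  0.28 -0.01  1.28 -0.    0.99]
shift [0.0001 0.0032 0.0004] turn [0.09 0.01 0.02]
```

Contact at dog-top height; the torque suggests it is on the -x dog. Easing to light pressure and turning slowly.

Emit:
{"api": "arm_command", "payload": {
  "moves": [
    [[0,0.0002,0],[0,0,0]],
    [[0,0.0003,0],[0,0.4,0]],
    [[0,0.0003,0],[0,0.8,0]],
    [[0,0.0003,0],[0,1.2,0]],
    [[0,0.0003,0],[0,1.6,0]]
  ]
}}

```text
time_s: 10.5
eef_pos: [0.5725, -0.193, 0.156]
tool_rot: [-0.702, 0.703, 0.081, -0.08]
contact_force: [-2.7, 2.3, 5.2]
width: 0.0506
```

```bash
python3 -c "
from h import *
to([.5722,-.193,.1527],.256)"
```

```text
t 10.5 eef [ 0.5725 -0.193   0.156 ] yaw 0.2283 F [-2.7  2.3  5.2] T [0.77 0.4  0.17] w 0.0506 j [-0.33  0.28 -0.01  1.28 -0.    1.02]
shift [-0.0003  0.0033  0.    ] turn [ 0.05 -1.59  0.08]
```

Emit:
{"api": "arm_command", "payload": {
  "moves": [
    [[-0.0003,0,0.0004],[0,-0.6,0]],
    [[-0.0003,0.0002,0.0004],[0,-1.2,0]],
    [[-0.0003,0.0003,0.0004],[0,-1.8,0]],
    [[-0.0003,0.0003,0.0004],[0,-2.4,0]],
    [[-0.0003,0.0003,0.0004],[0,-3.0,0]]
  ]
}}

```text
time_s: 11.12
eef_pos: [0.5713, -0.1921, 0.154]
tool_rot: [0.701, -0.7, -0.099, 0.1]
contact_force: [-0.1, 0.4, -5.7]
width: 0.0507
```

```bash
python3 -c "
from h import *
to([.5722,-.193,.1527],.256)"
```

```text
t 11.125 eef [ 0.5713 -0.1921  0.154 ] yaw 0.2815 F [-0.1  0.4 -5.7] T [ 0.06  0.02 -0.01] w 0.0507 j [-0.32  0.28 -0.01  1.28  0.    0.96]
shift [ 0.0006  0.0013 -0.0011] turn [-0.08  1.46 -0.06]
```

It dropped below the dog-top level (z 0.154) with no force left: the slots look to be over the dogs. Lowering gently to the catch.

Emit:
{"api": "arm_command", "payload": {
  "moves": [
    [[0,0.0003,0],[0,0,0]],
    [[0,0.0006,0],[0,0,0]],
    [[0,0.0009,0],[0,0,0]],
    [[0,0.0012,0],[0,0,0]],
    [[0,0.0014,0],[0,0,0]]
  ]
}}

```text
time_s: 11.75
eef_pos: [0.5713, -0.1921, 0.1527]
tool_rot: [0.701, -0.7, -0.099, 0.1]
contact_force: [0.1, -0.1, -3.5]
width: 0.0509
```

```bash
python3 -c "
from h import *
to([.5722,-.193,.1527],.256)"
```

```text
t 11.75 eef [ 0.5713 -0.1921  0.1527] yaw 0.2815 F [ 0.1 -0.1 -3.5] T [-0.15 -0.23 -0.01] w 0.0509 j [-0.32  0.28 -0.02  1.27  0.    0.96]
shift [ 0.0006 -0.     -0.0011] turn [-0.08  1.46 -0.04]
```

Light contact at 0.1527, which is 6 mm above the seat: the knob is on the spring balls. Pushing through in small steps.

Emit:
{"api": "arm_command", "payload": {
  "moves": [
    [[0,0.0005,0],[0,0,0]],
    [[0,0.001,0],[0,0,0]],
    [[0,0.0015,0],[0,0,0]],
    [[0,0.002,0],[0,0,0]],
    [[0,0.0024,0],[0,0,0]]
  ]
}}

```text
time_s: 12.38
eef_pos: [0.5715, -0.1922, 0.1509]
tool_rot: [0.7, -0.7, -0.099, 0.099]
contact_force: [0.0, -0.0, 1.7]
width: 0.0504
```

```bash
python3 -c "
from h import *
to([.5722,-.193,.1467],.256)"
```

```text
t 12.375 eef [ 0.5715 -0.1922  0.1509] yaw 0.2815 F [ 0.  -0.   1.7] T [-0.19  0.08  0.03] w 0.0504 j [-0.32  0.28 -0.02  1.27  0.    0.96]
shift [ 0.0004  0.0042 -0.0009] turn [-0.03  1.46  0.  ]
```

Emit:
{"api": "arm_command", "payload": {
  "moves": [
    [[0,0.0006,0],[0,0,0]],
    [[0,0.001,0],[0,0,0]],
    [[0,0.0014,0],[0,0,0]],
    [[0,0.0018,0],[0,0,0]],
    [[0,0.0022,0],[0,0,0]]
  ]
}}

```text
time_s: 13.0
eef_pos: [0.5713, -0.192, 0.1474]
tool_rot: [0.701, -0.7, -0.099, 0.1]
contact_force: [3.7, -0.5, -14.2]
width: 0.0502
```

```bash
python3 -c "
from h import *
to([.5722,-.193,.1467],.256)"
```

```text
t 13.0 eef [ 0.5713 -0.192   0.1474] yaw 0.2816 F [  3.7  -0.5 -14.2] T [-0.21 -0.91 -0.06] w 0.0502 j [-0.32  0.29 -0.03  1.26  0.    0.96]
shift [ 0.0006  0.0007 -0.0012] turn [-0.1   1.47 -0.08]
```

It snapped: the chuck is pulling the tool down. Following it home.

Emit:
{"api": "arm_command", "payload": {
  "moves": [
    [[0,0.0003,0],[0,0,0]],
    [[0,0.0006,0],[0,0,0]],
    [[0,0.0009,0],[0,0,0]],
    [[0,0.0009,0],[0,0,0]],
    [[0,0.0009,0],[0,0,0]]
  ]
}}

```text
time_s: 13.62
eef_pos: [0.5713, -0.1921, 0.1469]
tool_rot: [0.701, -0.7, -0.099, 0.1]
contact_force: [2.3, -0.7, -9.1]
width: 0.0507
```

```bash
python3 -c "
from h import *
to([.5722,-.193,.1467],.256)"
```

```text
t 13.625 eef [ 0.5713 -0.1921  0.1469] yaw 0.2815 F [ 2.3 -0.7 -9.1] T [-0.16 -0.66  0.05] w 0.0507 j [-0.32  0.29 -0.03  1.26  0.    0.96]
shift [ 0.0006  0.0002 -0.0011] turn [-0.08  1.46 -0.06]
```

Emit:
{"api": "arm_command", "payload": {
  "moves": [
    [[0,0.0004,0],[0,0,0]],
    [[0,0.0008,0],[0,0,0]],
    [[0,0.0012,0],[0,0,0]],
    [[0,0.0014,0],[0,0,0]],
    [[0,0.0014,0],[0,0,0]]
  ]
}}

```text
time_s: 14.25
eef_pos: [0.5714, -0.1921, 0.1467]
tool_rot: [0.7, -0.7, -0.099, 0.099]
contact_force: [-2.1, 1.8, 6.2]
width: 0.0507
```

```bash
python3 -c "
from h import *
to([.5722,-.193,.1467],.256)"
```

```text
t 14.25 eef [ 0.5714 -0.1921  0.1467] yaw 0.2815 F [-2.1  1.8  6.2] T [ 0.05  0.66 -0.08] w 0.0507 j [-0.32  0.28 -0.03  1.26  0.    0.96]
shift [ 0.0006  0.     -0.0011] turn [-0.04  1.46 -0.  ]
```

Hard stop at 0.1467, exactly the seated height. Releasing.

Emit:
{"api": "arm_command", "payload": {
  "moves": [
    [[0,0,0],[0,0,0]],
    [[0,0,0],[0,0,0]],
    [[0,0,0],[0,0,0]],
    [[0,0,0],[0,0,0]],
    [[0,0,0],[0,0,0]]
  ],
  "claw": 100,
  "force": 20
}}

```text
time_s: 14.88
eef_pos: [0.5713, -0.1921, 0.1467]
tool_rot: [0.7, -0.7, -0.099, 0.099]
contact_force: [-0.3, 0.6, 0.1]
width: 0.0853
```

Emit:
{"api": "arm_command", "payload": {
  "moves": [
    [[0,-0.02,0],[0,0,0]],
    [[0,-0.05,0],[0,0,0]],
    [[0,-0.09,0],[0,0,0]],
    [[0,-0.13,0],[0,0,0]],
    [[0,-0.15,0],[0,0,0]]
  ]
}}

```text
time_s: 15.5
eef_pos: [0.5718, -0.1924, 0.2992]
tool_rot: [-0.7, 0.7, 0.1, -0.098]
contact_force: [1.5, -0.7, -0.2]
width: 0.0852
```

Emit:
{"api": "arm_command", "payload": {
  "moves": [
    [[0,0,0.04],[0,0,0]],
    [[0,0,0.08],[0,0,0]],
    [[0,0,0.12],[0,0,0]],
    [[0,0,0.15],[0,0,0]],
    [[0,0,0.15],[0,0,0]]
  ]
}}

```text
time_s: 16.12
eef_pos: [0.5297, -0.0467, 0.2996]
tool_rot: [-0.7, 0.7, 0.101, -0.099]
contact_force: [-0.2, -0.3, -0.3]
width: 0.0854
```

```bash
python3 - <<'E'
from h import *
for n in('top','scene'): grab(n,n+'9')
to([0,0,0])
t=load('top9')['img'];s=load('scene9')['img']
r=lambda i,x,y,w,h:cv2.resize(i[y:y+h,x:x+w],(400,300),interpolation=cv2.INTER_CUBIC)
a=np.vstack([np.hstack([r(t,341,185,100,75),r(t,120,130,200,150)]),np.hstack([r(s,207,150,100,75),s[120:420,200:600]])])
cv2.imwrite('pics/crop9.png',a[:,:,::-1])
E
```

```text
t 16.225 eef [ 0.5303 -0.0483  0.2992] yaw 0.2822 F [-0.6  0.1 -1.2] T [-0.02  0.01  0.02] w 0.0853 j [-0.09  0.15  0.14  1.55 -0.    1.2 ]
shift [-0.4967  0.2976  0.1945] turn [ 0.09 -0.    0.16]
```

View pics/crop9.png

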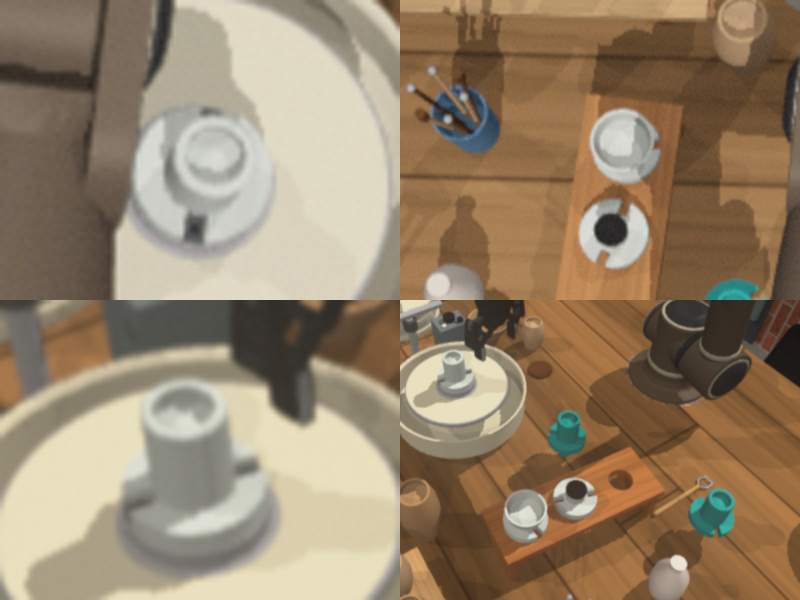

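The chuck is upright and flat on the nose, with the dogs in its slots (dark dog at crop (195,228)). The other chucks and pots are unmoved and the gripper is clear, so I'm handing in.

```bash
python3 -c "
from cell import bot
print(bot.finish_job())"
```

```text
the job is handed in; nothing more can be done
None
```

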